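Draw the stick tray out of its bay with the draw hook

TASK

Pick up the draw hook, drop its turned-down end into the ring on the front of the stick tray inside the lattice-topped bay, and draw the tray out along the bench until its front comes up firmly against the pair of clamped stops, without yanking: the stops must not take more than about 20 N. Then unhook, leave the tray out, and set the hook tool down on the bench clear of the tray. Pull only with the hook, never touch the tray with the hand, keep it flat on the bench, and leave the other things alone.

Things in the scene. Friction and masses are not known exactly. Their poses are not given: they have to be found in the camera images.
- hood: The bay: a bottomless plywood box fixed to the bench, 270 long, 160 wide, 101 high, roofed with a black lattice (underside 95 above the bench; inside 136 wide), open at one end. Origin: centre of the open mouth at bench level. +x runs into the bay, -x straight out of it (the way to pull), z up. Stands somewhere on the bench, mouth roughly to the robot's left.
- rails: Two slotted aluminium rails fixed on the bench, one each side of the way out of the bay, 140 long from the mouth outwards, 14 high, inner edges 144 apart; frame and origin of the bay. They carry the stops: two dark steel blocks abreast, one on each rail, 18 thick along x, 14.5 to 36.5 above the bench (clamp knobs up to 46), 104 apart, each with an 8 long black rubber nose towards the bay.
- stop_range (a point): Middle of the range where the stops may be clamped: on the bench midway between the rails, 75 outside the mouth. Their noses' ends stand anywhere within 25 either way of it along x: not measured, to be felt. Ring, hook and tool pass between; the tray's front panel meets the noses, which give about 1 mm per 3 N (7 mm at most), so the pull climbs above the steady drag.
- tray: Shallow light-wood tray of wooden sticks, 150 long in x, 130 wide at its two end panels (45 high), 0.35 to 0.7 kg, lying loose on the bench inside the bay with 3 play at each side. Origin: centre of its underside; the front panel's outer face is at x = -75; axes roughly as the bay's. At the start its front is 60 to 90 inside the mouth. It drags with roughly 2 to 5 N.
- eye (a point): Centre of the steel ring on the tray's front, lying flat (hole axis vertical), 14 above the bench: 20 clear inside, 6 mm wire (11 to 17 above the bench), 16 in front of the tray's front panel, so at x = -91, y = 0 of the tray.
- handle (a point): Centre of the draw hook's wooden block handle, 100 long (x), 24 wide (y), 44 high (z), which stands upright on the bench, its centre 22 above it. A 7 mm steel rod leaves its front (+x) end 34 above its underside, runs straight to x = 170 from the handle's centre, and there turns straight down to end 1 above the underside. 0.2 kg in all. Grip the handle across its 24 mm width from above.
- hook_tip (a point): The lower end of the hook's 7 mm turned-down end, 170 ahead (+x) of the handle's centre and 21 below it.
- glue: White glue bottle, 52 wide, 130 high, standing on the bench; origin under its base. Leave alone.
- tape: Roll of brown tape, 90 wide, 25 high, lying on the bench; origin under it. Leave alone.
- pot: White ceramic pot, 72 wide, 85 high, standing on the bench; origin under its base. Leave alone.

How it is judged:
On the way, in this order (a step that is already met when the one before it is completed fails the run):
1. the hook's end is down inside the tray's ring (horizontal distance between hook_tip and eye below 0.012 m and height (world z) of hook_tip below 0.0125 m), for 0.1 s.
2. the tray's front is drawn against the stops with at least 3 N, the hook still in the ring (contact force between tray and rails above 3 N and horizontal distance between hook_tip and eye below 0.012 m and x of eye in the frame of hood below -0.055 m), for 0.3 s.
At the end, for the whole second after the job is handed in: The tray rests on the bench, drawn out (its ring at least 60 mm outside the bay's mouth); the hook tool rests on the bench, released, its end at least 25 mm from the ring (x of eye in the frame of hood below -0.06 m and height (world z) of tray below 0.006 m and linear speed of tray below 0.01 m/s and horizontal distance between hook_tip and eye above 0.025 m and height (world z) of handle below 0.03 m and linear speed of draw_hook below 0.02 m/s); the robot touches nothing.
It fails at once if the stops take more than 20 N from the tray (yanked against them) (contact force between tray and rails above 20 N).
It fails at once if the robot touches the tray itself (contact force between any of the fingers, the arm and tray above 0.5 N).
It fails at once if the tray is lifted or tipped (height (world z) of tray above 0.015 m or angle between tray's own z axis and vertical above 0.2 rad).
It fails at once if a bystander is moved by more than 20 mm (distance of any of glue, tape, pot from where it was at the start of the episode above 0.02 m).
It also fails if it takes over 59 s, if anything falls off the work surface, if the arm or the gripper's body presses on something with over 40 N, if the wrist force passes 120 N, or if a joint passes its speed limit or range.

ROBOT

A 6-joint arm with a two-finger parallel gripper is mounted at the origin on the work surface. World frame = base frame: x ahead of the robot, y to its left, z up, the work surface at z = 0. Lengths are in m, angles in rad, forces in N, time in s.
With the tool pointing down it reaches from about 0.4 to 0.825 m from the base axis. Payload 7 kg.
Tool frame: the origin (TCP) lies midway between the tips of the shut fingers; the grasp point (between the pads) lies 19 mm behind it; z points along the fingers, x is the direction in which the jaws open and shut, and the axes are right-handed (so a half turn about z gives the same grasp; the last joint's range is limited). The gripper opens to 88 mm and grips with 3 to 60 N. Pads are 19 mm wide; open, the fingers measure 130 mm over their backs; the gripper's body (78 mm by 193 mm) begins 47 mm behind the grasp point.
Start: joints at [1.483, 0.359, 0.012, 0, -1.224, -0.288], TCP at [0.248, 0.628, 0.227] pointing down, gripper open.
Joint ranges: [-3.07, 3.07], [-1.43, 2.12], [-1.02, 1.25], [-3.03, 1.67], [-3.05, -0], [-3.03, 3.03]. Speed limits (rad/s): [2.39, 2.39, 3.01, 3.14, 3.14, 3.14].

INTERFACE

Orientations are given as [roll, pitch, yaw] about the fixed x, y, z axes, in that order (R = Rz(yaw) Ry(pitch) Rx(roll)).
In Python, from station import status, eyes, workorder gives the robot as it stands.
- The arm moves only by the shell command python3 -m jog 'ROWS' [OPENING] [FORCE]. ROWS is JSON, a list of rows, each a list of 6 numbers: the shift along the world's x, y, z in mm, then the turn, a rotation vector about the world's x, y, z in rad. A call has 1 to 12 rows; each row shifts and turns the pose as measured when the row begins; what a row does not reach is not made up. A row lasts 1/10 s, in which the tool goes at most 50 mm and 8.59 degrees, less where a joint would pass 70% of its speed; a pose out of reach is approached as far as the arm can. A call with a gripper value outside its range is refused whole. OPENING is the opening, from 0 (shut) to 1 (fully open), set as the call begins (- or left out, the last holds). The fingers move at their own pace and stop on an object; FORCE is the grip in N (left out, the last holds). Time passes only in rows, so rows that do not move let the fingers close. It gives the time, the measured TCP pose, the force and the opening at its end, in the units of the state.
- status.get_state(): the state, without advancing time (a new reading comes with each control period).
- eyes.grab_frame(name): name is "scene" or "top" or "wrist"; returns the picture (384x512x3 uint8, blue, green, red); there is no depth.
- eyes.calibration(name): a dict with "camera_matrix" (3x3 intrinsics, pixels), "k1" (the pictures are not rectified: a ray, as slopes to the right and down, at radius r is drawn at 1 + k1 r^2 times it, then the intrinsics apply), "cam_to_world" (4x4, takes a point from camera to world coordinates); the wrist camera has in their place "hand_eye" (4x4, takes a point from camera to tool coordinates, whose origin is the TCP and whose axes are the tool frame's). Camera axes: x right, y up, looking along -z (the intrinsics and any distortion apply to the point x, -y, -z); pixel columns grow to the right and rows downward; lengths in m; the calibration is good to about 2 mm. A picture is of the moment at which its call begins: read the wrist's pose just before it. calibration takes no time and is no camera call.
- workorder.job_done(): hands the job in, once; it reports no verdict.
The state is a dict: "t": time; "q": joint angles; "qd": joint speeds; "joint_efforts": joint torques, N m; "eef_pos": TCP position; "ee_rot": TCP orientation; "force": force on the tool from outside, world axes, zero at the start; "moment": the same for the moment, N m; "width": finger opening in m.
Only numpy, scipy, OpenCV 4.12 (cv2) and the standard library are available. Lean on these libraries where they do the work, as an engineer would, in place of code of your own. Each camera call takes 0.05 s, during which the arm holds its last target. There are 200 camera calls.

## Working session

There is one attempt and no reset: what is moved stays moved. The work goes in short steps, Python scripts to look and compute and a shell command to move; the robot and the scene stay as the last step left them, time stands still between calls to the robot, and variables do not carry over. Pictures are saved under pics/ and viewed, about 8 in all and at most 12, crops included, and the job is handed in when it is done.

```bash
mkdir -p pics; ls; cat > h.py <<'E'
import numpy as np, cv2
from station import status, eyes, workorder
from scipy.spatial.transform import Rotation as R
def tcp():
    s=status.get_state(); T=np.eye(4); T[:3,:3]=R.from_euler('xyz',s['ee_rot']).as_matrix(); T[:3,3]=s['eef_pos']; return T
def cam(name,T=None):
    c=eyes.calibration(name); M=np.array(c['cam_to_world']) if 'cam_to_world' in c else (tcp() if T is None else T)@np.array(c['hand_eye'])
    return np.array(c['camera_matrix']),c['k1'],M
def ray(px,C):
    K,k,M=C; p=np.atleast_2d(np.array(px,float))
    n=cv2.undistortPoints(p[:,None],K,np.array([k,0,0,0.]))[:,0]
    d=np.c_[n[:,0],-n[:,1],-np.ones(len(n))]@M[:3,:3].T
    return M[:3,3],d
def onz(px,z,C):
    o,d=ray(px,C); return o+d*((z-o[2])/d[:,2])[:,None]
def proj(P,C):
    K,k,M=C; q=(np.atleast_2d(P)-M[:3,3])@M[:3,:3]
    q=q*[1,-1,-1]; return cv2.projectPoints(q,np.zeros(3),np.zeros(3),K,np.array([k,0,0,0.]))[0][:,0]
E
python3 - <<'E'
from h import *
s=status.get_state();print(s)
for n in('top','scene','wrist'):
    cv2.imwrite(f'pics/{n}0.png',eyes.grab_frame(n)); print(n,cam(n))
E
```

```text
pics
{'t': 0.0, 'q': array([ 1.48310543e+00,  3.59401336e-01,  1.10219294e-02, -3.30432998e-04,
       -1.22409602e+00, -2.88100078e-01]), 'qd': array([ 0.00039549, -0.00087975,  0.00058221,  0.00134514,  0.00071037,
       -0.00127936]), 'joint_efforts': array([ 1.69017716e-03, -5.82713985e+01,  2.93038934e+01,  6.99707463e+00,
        6.87621126e-03, -1.53871306e-04]), 'eef_pos': array([0.24758171, 0.62741283, 0.22560083]), 'ee_rot': array([-3.14141335e+00, -1.69816060e-03, -1.94669999e+00]), 'force': array([ 0.51628544,  0.05589455, -0.05118867]), 'moment': array([ 0.0270927 ,  0.00325679, -0.02296901]), 'width': 0.08810758852341802}
top (array([[414.00273993,   0.        , 255.12359835],
       [  0.        , 414.00273993, 197.38913151],
       [  0.        ,   0.        ,   1.        ]]), -0.03966629883938602, array([[-3.85333779e-03,  9.96002082e-01, -8.92468691e-02,
         4.30331101e-01],
       [-9.99710960e-01, -1.71895562e-03,  2.39800081e-02,
         9.97307634e-04],
       [ 2.37307266e-02,  8.93134763e-02,  9.95720822e-01,
         1.14540631e+00],
       [ 0.0000000
[... 231 characters left out ...]
-0.0063617464422794446, array([[ 0.84998043, -0.31923495,  0.41907316,  1.00832448],
       [ 0.5263193 ,  0.48010597, -0.70177365, -0.82282217],
       [ 0.02283115,  0.81706016,  0.57610019,  0.69379119],
       [ 0.        ,  0.        ,  0.        ,  1.        ]]))
wrist (array([[330.632193  ,   0.        , 256.59965348],
       [  0.        , 330.632193  , 191.22862035],
       [  0.        ,   0.        ,   1.        ]]), -0.060134476950519045, array([[-0.36684069,  0.88618412,  0.28302934,  0.32433952],
       [-0.93028274, -0.34990458, -0.11018532,  0.59826995],
       [ 0.00138878, -0.30371777,  0.95276104,  0.38503014],
       [ 0.        ,  0.        ,  0.        ,  1.        ]]))
```

View pics/top0.png

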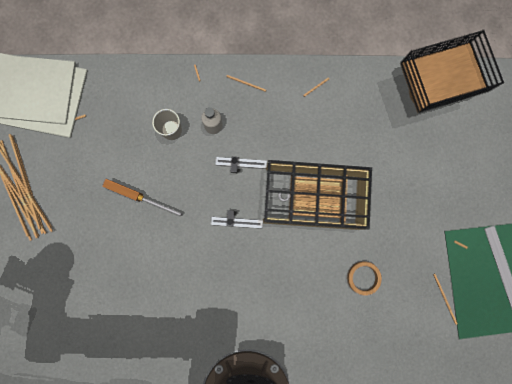

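View pics/scene0.png

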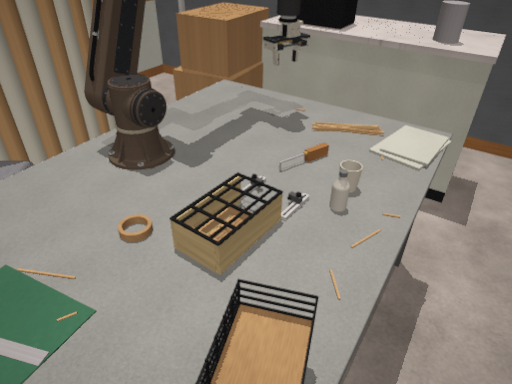

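The top view shows the handle around (123,190), the rod end near (181,214), the bay at about (265–371, 161–228), the ring at about (284,197) and the stops at about (234,165) and (231,213). Next I'll measure these.

```bash
python3 - <<'E'
from h import *
im=cv2.imread('pics/top0.png');C=cam('top')
hsv=cv2.cvtColor(im,cv2.COLOR_BGR2HSV)
m=cv2.inRange(hsv,(5,120,80),(20,255,255)); 
m2=m.copy();m2[:, :100]=0;m2[:,150:]=0;m2[:170]=0;m2[210:]=0
c=max(cv2.findContours(m2,0,1)[0],key=cv2.contourArea);print(cv2.contourArea(c));b=cv2.boxPoints(cv2.minAreaRect(c));print(b,onz(b,.044,C).round(4))
cr=im[140:245,95:285];cv2.imwrite('pics/crop1.png',cv2.resize(cr,None,fx=4,fy=4,interpolation=2))
print('roof',onz([(268,161),(371,167),(369,228),(265,223)],.101,C).round(4))
print('ring',onz([(284,197)],.014,C).round(4),'tip',onz([(181,214)],.034,C).round(4))
for n,p in dict(glue=(211,122),pot=(167,124)).items(): print(n,onz([p],.06,C).round(3))
E
```

```text
297.5
[[102.11243 186.13019]
 [105.45563 178.1065 ]
 [143.5148  193.96451]
 [140.1716  201.98819]] [[0.5599 0.3829 0.044 ]
 [0.5815 0.3746 0.044 ]
 [0.5387 0.2719 0.044 ]
 [0.5173 0.2804 0.044 ]]
roof [[ 0.6173 -0.0574  0.101 ]
 [ 0.602  -0.3231  0.101 ]
 [ 0.4453 -0.3134  0.101 ]
 [ 0.4591 -0.0488  0.101 ]]
ring [[ 0.5327 -0.1057  0.014 ]] tip [[0.4856 0.173  0.034 ]]
glue [[0.73  0.092 0.06 ]]
pot [[0.725 0.209 0.06 ]]
```

View pics/crop1.png

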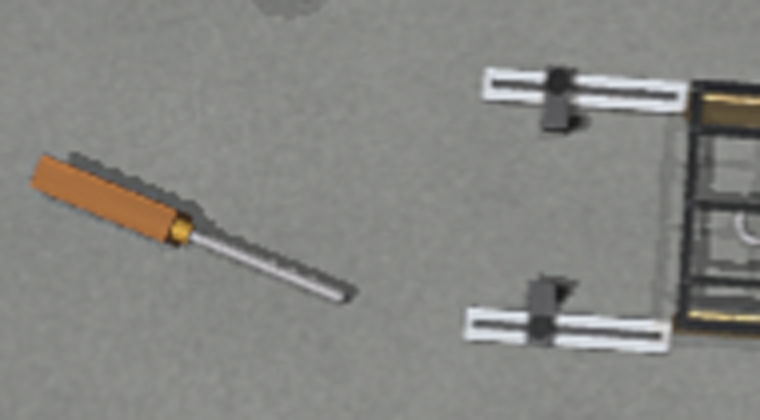

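```bash
python3 -m jog '[[25,-25,0,0,0,-0.132],[25,-25,0,0,0,-0.132],[25,-25,0,0,0,-0.132],[25,-25,0,0,0,-0.132],[25,-25,0,0,0,-0.132],[25,-25,0,0,0,-0.132],[25,-25,0,0,0,-0.132],[25,-25,0,0,0,-0.132],[25,-25,0,0,0,-0.132],[25,-25,0,0,0,-0.132],[25,-25,0,0,0,-0.132],[25,-25,0,0,0,-0.132]]' 1
python3 - <<'E'
from h import *
im=cv2.imread('pics/top0.png');C=cam('top')
f=lambda x,y:(95+x/4-.4,140+y/4-.4)
print('rails(z14) outer ends, mouth ends',onz([f(485,84),f(467,324),f(686,97),f(668,336)],.014,C).round(4))
print('stop faces z36',onz([f(570,115),f(557,295)],.0365,C).round(4))
print('knob z46',onz([f(560,80),f(541,327)],.046,C).round(4))
E
```

```text
t: 1.35
eef_pos: [0.5526, 0.3167, 0.2215]
ee_rot: [-3.138, -0.007, 2.697]
force: [0.7, 0.9, 0.2]
width: 0.0873
rails(z14) outer ends, mouth ends [[ 0.634   0.0819  0.014 ]
 [ 0.4684  0.0933  0.014 ]
 [ 0.6249 -0.057   0.014 ]
 [ 0.4599 -0.0437  0.014 ]]
stop faces z36 [[0.6087 0.0228 0.0365]
 [0.4869 0.0314 0.0365]]
knob z46 [[0.6309 0.0293 0.046 ]
 [0.4652 0.0418 0.046 ]]
```

```bash
python3 - <<'E'
from h import *
T=tcp();im=eyes.grab_frame('wrist');cv2.imwrite('pics/w1.png',im);C=cam('wrist',T)
hsv=cv2.cvtColor(im,cv2.COLOR_BGR2HSV);m=cv2.inRange(hsv,(5,120,80),(20,255,255))
for c in sorted(cv2.findContours(m,0,1)[0],key=cv2.contourArea)[-2:]:
    b=cv2.boxPoints(cv2.minAreaRect(c));p=onz(b,.044,C)
    print(cv2.contourArea(c),b.round(),p.round(4),p.mean(0))
E
```

```text
1948.0 [[250. 126.]
 [272. 125.]
 [276. 226.]
 [254. 227.]] [[0.5374 0.2744 0.044 ]
 [0.5169 0.2833 0.044 ]
 [0.5594 0.3861 0.044 ]
 [0.582  0.3763 0.044 ]] [0.54893176 0.33002904 0.044     ]
3415.5 [[227. 321.]
 [511. 315.]
 [511. 346.]
 [228. 352.]] [[0.6658 0.4754 0.044 ]
 [0.3376 0.6325 0.044 ]
 [0.3457 0.6864 0.044 ]
 [0.6877 0.5197 0.044 ]] [0.50916547 0.57848871 0.044     ]
```

View pics/w1.png

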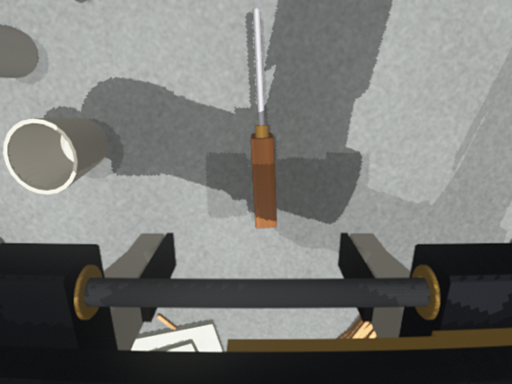

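The wrist view shows the handle at about (263,176), pointing up the image, and its position agrees with the top view. I'll descend and grip.

```bash
python3 -m jog '[[-2,7,-40,0,0,0.022],[-2,6,-40,0,0,0.02],[0,0,-40,0,0,0],[0,0,-40,0,0,0],[0,0,-30,0,0,0],[0,0,0,0,0,0]]' 1; python3 -c "
from h import *
print(status.get_state()['eef_pos'])"
```

```text
t: 2.0
eef_pos: [0.5533, 0.3227, 0.026]
ee_rot: [-3.14, -0.004, 2.723]
force: [-0.6, -0.2, 0.3]
width: 0.0876
[0.55327748 0.32271131 0.02602657]
```

```bash
python3 -m jog '[[-4,7,-9,0,0,0.017],[0,0,-6,0,0,0],[0,0,0,0,0,0]]' 1;  python3 -m jog '[[0,0,0,0,0,0],[0,0,0,0,0,0],[0,0,0,0,0,0],[0,0,0,0,0,0],[0,0,0,0,0,0],[0,0,0,0,0,0],[0,0,0,0,0,0],[0,0,0,0,0,0]]' 0 40
```

```text
t: 2.3
eef_pos: [0.5503, 0.3317, 0.0128]
ee_rot: [3.141, -0.003, 2.743]
force: [-0.5, 1.0, 0.3]
width: 0.0875
t: 3.1
eef_pos: [0.5523, 0.3336, 0.0176]
ee_rot: [3.134, 0.0, 2.743]
force: [-0.5, 0.6, -0.5]
width: 0.0292
```

```bash
python3 -m jog '[[0,0,0,0,0,0],[0,0,0,0,0,0],[0,0,0,0,0,0]]' 0 40;python3 -m jog '[[0,0,-4,0,0,0],[0,0,0,0,0,0]]'
```

```text
t: 3.4
eef_pos: [0.5522, 0.3336, 0.0175]
ee_rot: [3.134, 0.0, 2.743]
force: [-0.8, -0.2, 0.7]
width: 0.0238
t: 3.6
eef_pos: [0.5523, 0.3339, 0.0187]
ee_rot: [3.133, 0.001, 2.745]
force: [-0.2, -1.0, -2.1]
width: 0.024
```

```bash
python3 -m jog '[[0,0,15,0,0,0],[0,0,15,0,0,0],[0,-20,4,0,0,0.08],[0,-20,0,0,0,0.08],[0,-20,0,0,0,0.08],[0,-20,0,0,0,0.08],[0,-5,0,0,0,0.03],[0,0,0,0,0,0]]' 0 60
python3 - <<'E'
from h import *
im=eyes.grab_frame('top');print(status.get_state())
cv2.imwrite('pics/c2.png',cv2.resize(im[140:245,95:300],None,fx=3.5,fy=3.5,interpolation=2))
E
```

```text
t: 4.4
eef_pos: [0.5497, 0.245, 0.0515]
ee_rot: [3.136, -0.002, 3.109]
force: [0.2, 0.1, -1.7]
width: 0.0235
{'t': 4.45, 'q': array([ 0.74054795,  0.40483727, -0.36077234, -0.00730698, -0.80251601,
       -0.76872691]), 'qd': array([ 0.01319253,  0.00825459,  0.01308354,  0.00321448, -0.0013782 ,
       -0.02389776]), 'joint_efforts': array([-2.95077609e-01, -5.63014019e+01,  2.33320981e+01,  5.74364081e+00,
        5.15255984e-02,  2.43122857e-01]), 'eef_pos': array([0.5496883 , 0.24530865, 0.05146178]), 'ee_rot': array([ 3.13595857e+00, -1.75233860e-03,  3.10834801e+00]), 'force': array([ 0.10203176,  0.13068999, -1.34130924]), 'moment': array([0.00603669, 0.02414346, 0.04648155]), 'width': 0.023856727046138164}
```

View pics/c2.png

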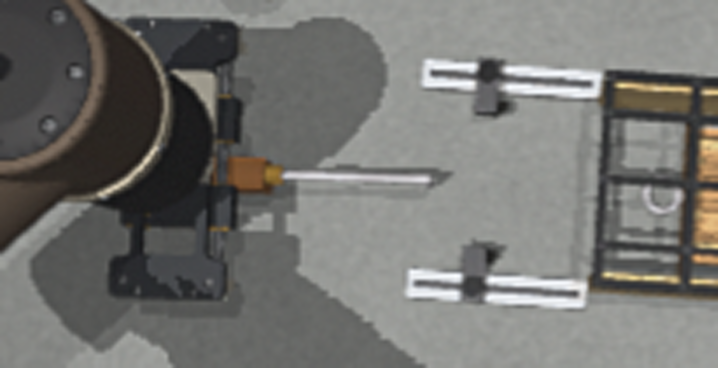

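```bash
python3 - <<'E'
from h import *
C=cam('top');T=tcp();print(T[:3,3])
g=lambda x,y:(95+(x+.5)/3.5-.5,140+(y+.5)/3.5-.5)
e=onz([g(433,179)],.069,C)[0]; r=onz([g(663,195)],.014,C)[0]
print('rod end',e,'tip est from tcp',e-T[:3,3],'ring',r,'delta',r-e)
d=e-T[:3,3];print('dir',np.degrees(np.arctan2(d[1],d[0])),np.hypot(*d[:2]))
E
```

```text
[0.5496883  0.24530865 0.05146178]
rod end [0.54428099 0.07100327 0.069     ] tip est from tcp [-0.0054073  -0.17430538  0.01753822] ring [ 0.53721429 -0.10592782  0.014     ] delta [-0.00706671 -0.17693109 -0.055     ]
dir -91.776860297533 0.1743892333963953
```

```bash
python3 -m jog '[[0,-20,0,0,0,-0.013],[0,-20,0,0,0,-0.013],[0,-25,0,0,0,0],[0,-25,0,0,0,0],[-1,-25,0,0,0,0],[-1,-25,0,0,0,0],[-1,-12,0,0,0,0],[0,-12,0,0,0,0],[0,0,0,0,0,0]]'
python3 - <<'E'
from h import *
im=eyes.grab_frame('top');print(status.get_state()['eef_pos'])
cv2.imwrite('pics/c3.png',cv2.resize(im[150:240,215:315],None,fx=6,fy=6,interpolation=2))
E
```

```text
t: 5.35
eef_pos: [0.5449, 0.0723, 0.0503]
ee_rot: [3.137, -0.003, 3.074]
force: [-1.0, 0.6, -2.4]
width: 0.024
[0.54515394 0.0730126  0.05037259]
```

View pics/c3.png

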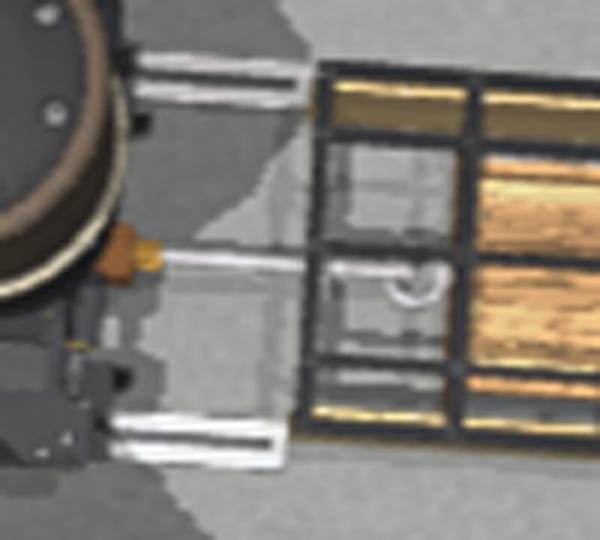

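```bash
python3 - <<'E'
from h import *
C=cam('top')
im=cv2.imread('pics/c3.png');g=cv2.cvtColor(im,6)[3::6,3::6]
print('cols 277..291'); 
for v in range(40,53): print(150+v,g[v,60:78])
f=lambda x,y:(215+(x+.5)/6-.5,150+(y+.5)/6-.5)
print(onz([f(418,269)],.069,C),onz([f(420,272),f(416,272)],.014,C))
T=tcp();y=R.from_matrix(T[:3,:3]).as_euler('xyz')[2]-np.pi/2-np.pi
print(T[:3,3],T[:2,3]+.171*np.array([-np.cos(y),-np.sin(y)])*-1, proj([[.537,-.106,.017],[.537,-.106+.013,.017],[.537-.013,-.106,.017]],C))
E
```

```text
cols 277..291
190 [ 82  82  82  87  91  85  84 102 108 100  94  95  95  87  83  66  56  60]
191 [54 55 55 56 57 58 56 59 60 58 58 65 72 71 72 67 65 66]
192 [60 62 60 59 64 69 62 59 57 55 53 58 62 61 56 60 65 64]
193 [123 123 114 102 113 122 109 100  79  63  71  93 104 107  81  61  64  62]
194 [193 192 187 185 185 185 188 181 138 105 132 157 167 181 153  80  50  58]
195 [196 206 206 211 218 215 205 203 179 144 155 161 182 211 176 102  50  59]
196 [139 139 131 139 154 148 128 142 148 140 152 154 176 205 169 102  53  59]
197 [142 140 139 147 172 171 112  99 124 148 142 138 169 188 144  73  50  58]
198 [145 144 143 142 166 194 169 125 128 144 137 150 190 165 104  58  54  60]
199 [146 145 148 149 150 184 222 211 179 157 173 197 200 145 103  59  57  60]
200 [164 164 164 165 156 145 166 197 206 191 174 163 152 138 106  61  57  62]
201 [165 163 162 164 160 147 142 136 131 126 131 147 145 138 101  60  58  64]
202 [161 164 164 164 166 165 156 141 141 150 161 159 149 134  91  57  57  64]
[[ 0.53449062 -0.10122362  0.069     ]] [[ 0.53842932 -0.10735187  0.014     ]
 [ 0.53843216 -0.1055134   0.014     ]]
[0.54515394 0.0730126  0.05037259] [ 0.53359335 -0.09759617] [[284.20051256 195.33185789]
 [279.47181047 195.33932001]
 [284.24848661 200.05381351]]
```

```bash
python3 -m jog '[[2,-4,0,0,0,0],[2,-5,0,0,0,0],[0,0,0,0,0,0]]'; python3 - <<'E'
from h import *
im=eyes.grab_frame('top');g=cv2.cvtColor(im,6)
for v in range(192,203): print(v,g[v,275:293])
E
```

```text
t: 5.7
eef_pos: [0.5502, 0.0647, 0.0505]
ee_rot: [3.136, -0.002, 3.075]
force: [-0.1, 0.7, -2.3]
width: 0.0237
192 [87 86 81 76 77 79 74 70 69 65 58 60 61 61 56 61 66 64]
193 [174 174 158 139 149 149 130 117 115 103  86  87  95 102  78  61  66  63]
194 [164 165 149 144 181 166 118 130 127 117 122 134 160 177 153  83  51  58]
195 [151 160 150 156 185 148 116 146 141 125 133 148 179 212 182 108  54  58]
196 [144 143 143 154 175 156 115 145 151 149 152 154 174 207 177 112  56  57]
197 [144 143 142 150 174 175 126 133 142 150 146 138 166 192 156  82  51  57]
198 [146 146 144 143 164 193 168 123 125 143 135 144 186 173 114  61  55  60]
199 [147 145 147 149 151 184 222 209 179 155 169 195 207 153 109  63  57  59]
200 [164 163 164 165 157 147 169 200 210 196 179 167 157 141 111  64  57  59]
201 [164 164 163 165 161 148 144 141 137 130 131 146 146 141 109  64  58  62]
202 [163 165 165 166 166 166 158 143 141 148 161 160 151 137  96  60  58  62]
```

```bash
python3 -m jog '[[0,0,-8,0,0,0],[0,0,-8,0,0,0]]';python3 -m jog '[[0,0,-5,0,0,0],[0,0,-4,0,0,0],[0,0,0,0,0,0]]'
```

```text
t: 5.95
eef_pos: [0.551, 0.0657, 0.0344]
ee_rot: [3.135, 0.0, 3.076]
force: [-1.3, 0.9, -1.7]
width: 0.0233
t: 6.25
eef_pos: [0.5496, 0.0657, 0.0224]
ee_rot: [3.136, -0.003, 3.076]
force: [0.9, 0.1, -1.7]
width: 0.0239
```

```bash
python3 -m jog '[[0,0,0,0,0,0],[0,4,0,0,0,0],[0,4,0,0,0,0],[1,5,0,0,0,0]]';python3 -m jog '[[0,5,0,0,0,0],[1,5,0,0,0,0],[0,5,0,0,0,0]]'; python3 - <<'E'
from h import *
im=eyes.grab_frame('top');g=cv2.cvtColor(im,6)
for v in range(192,203): print(v,g[v,270:293])
E
```

```text
t: 6.65
eef_pos: [0.5501, 0.0786, 0.0223]
ee_rot: [3.137, -0.004, 3.076]
force: [-0.3, -2.0, -3.2]
width: 0.024
t: 6.95
eef_pos: [0.5511, 0.0949, 0.0225]
ee_rot: [3.137, -0.004, 3.076]
force: [-0.0, -1.8, -3.4]
width: 0.0237
192 [ 85  89 107 106  89  58  64  72  71  79  72  54  62  72  64  54  57  56
  55  52  60  63  63]
193 [149 178 214 210 173 115 129 136 129 144 126  81 107 145 122  88 101  92
 100  95  87  64  61]
194 [111 136 169 171 158 152 162 157 155 174 167 137 153 211 186 148 180 167
 190 194 161  68  53]
195 [106  90  88 103 131 162 163 156 166 202 199 151 143 190 165 127 169 173
 168 177 156  64  54]
196 [105 114 115 139 163 161 158 150 161 190 170 132 151 189 168 115 119 126
 127 134 116  54  55]
197 [102 146 158 124 139 138 134 128 146 171 142 110 166 207 182 126 157 177
 179 179 146  63  54]
198 [102 171 217 177 147 141 141 163 182 162 120 111 177 207 182 120 146 175
 179 170 124  60  55]
199 [ 96 124 186 224 222 217 226 219 175 132 119 121 185 209 186 142 164 165
 175 173 123  61  55]
200 [107 101 118 150 170 178 151 135 139 143 122 121 184 198 164 156 192 191
 196 171 118  59  56]
201 [109 107 124 146 146 152 158 157 155 146 122 123 185 196 159 155 191 191
 205 194 133  62  55]
202 [105 105 134 166 161 161 164 165 158 139 108 130 192 193 156 155 192 194
 204 186 110  56  55]
```

```bash
python3 -m jog '[[1,9,0,0,0,0],[0,9,0,0,0,0],[1,9,0,0,0,0],[0,9,0,0,0,0]]';python3 -m jog '[[1,9,0,0,0,0],[0,9,0,0,0,0],[1,9,0,0,0,0],[0,6,0,0,0,0]]'
```

```text
t: 7.4
eef_pos: [0.5531, 0.1335, 0.0226]
ee_rot: [3.138, -0.004, 3.075]
force: [-0.3, -1.6, -2.8]
width: 0.0239
t: 7.8
eef_pos: [0.5552, 0.1703, 0.0225]
ee_rot: [3.138, -0.004, 3.076]
force: [0.1, -2.7, -3.0]
width: 0.0235
```

```bash
python3 -m jog '[[0,4,0,0,0,0],[0,4,0,0,0,0],[1,4,0,0,0,0],[0,4,0,0,0,0]]';python3 -m jog '[[0,3,0,0,0,0],[0,3,0,0,0,0]]';python3 -m jog '[[0,3,0,0,0,0],[0,3,0,0,0,0]]'
```

```text
t: 8.2
eef_pos: [0.5559, 0.1876, 0.0223]
ee_rot: [3.138, -0.005, 3.077]
force: [0.2, -2.5, -1.6]
width: 0.0235
t: 8.4
eef_pos: [0.5559, 0.194, 0.0223]
ee_rot: [3.139, -0.005, 3.076]
force: [-0.6, -2.6, -1.5]
width: 0.0235
t: 8.6
eef_pos: [0.5559, 0.2003, 0.0223]
ee_rot: [3.139, -0.005, 3.076]
force: [-0.6, -1.5, -0.8]
width: 0.0241
```

```bash
python3 -m jog '[[0,2.5,0,0,0,0],[0,2.5,0,0,0,0]]'; python3 -m jog '[[0,2,0,0,0,0],[0,2,0,0,0,0]]'
```

```text
t: 8.8
eef_pos: [0.5559, 0.2057, 0.0223]
ee_rot: [3.139, -0.005, 3.076]
force: [-0.2, -2.4, -1.8]
width: 0.0234
t: 9.0
eef_pos: [0.5559, 0.2101, 0.0223]
ee_rot: [3.139, -0.005, 3.076]
force: [-0.2, -2.7, -1.9]
width: 0.0239
```

```bash
for i in 1 ; do python3 -m jog '[[0,1.5,0,0,0,0],[0,1.5,0,0,0,0]]'; done; python3 -m jog '[[0,1.5,0,0,0,0],[0,1.5,0,0,0,0]]'
```

```text
t: 9.2
eef_pos: [0.5557, 0.2128, 0.0222]
ee_rot: [3.14, -0.005, 3.077]
force: [0.8, -4.6, -2.8]
width: 0.0235
t: 9.4
eef_pos: [0.5554, 0.2144, 0.0219]
ee_rot: [-3.141, -0.007, 3.077]
force: [2.1, -9.1, -4.2]
width: 0.0237
```

```bash
python3 - <<'E'
from h import *
im=eyes.grab_frame('top')
cv2.imwrite('pics/c4.png',cv2.resize(im[150:240,195:295],None,fx=6,fy=6,interpolation=2))
E
```

```text
(no output)
```

View pics/c4.png

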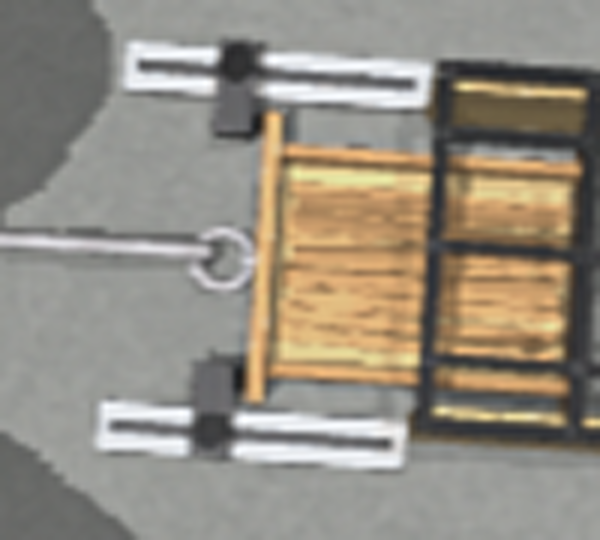

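The tray's front panel, at about (262,255), is up against both noses, and the hook is in the ring at about (220,258). The pull is roughly 9 N against a drag of about 2.5 N, so I'll hold it there.

```bash
python3 -m jog '[[0,0.5,0,0,0,0],[0,0.5,0,0,0,0]]'; python3 -m jog '[[0,0.4,0,0,0,0],[0,0.4,0,0,0,0],[0,0.4,0,0,0,0]]'
```

```text
t: 9.65
eef_pos: [0.5556, 0.2143, 0.0216]
ee_rot: [-3.139, -0.007, 3.078]
force: [1.7, -4.4, -3.2]
width: 0.0234
t: 9.95
eef_pos: [0.5557, 0.2143, 0.0213]
ee_rot: [-3.137, -0.007, 3.079]
force: [1.0, -5.4, -2.9]
width: 0.0233
```

```bash
python3 -m jog '[[0,1.3,0,0,0,0],[0,1.3,0,0,0,0]]'; python3 -m jog '[[0,1.3,0,0,0,0],[0,1.3,0,0,0,0]]';python3 -m jog '[[0,1.3,0,0,0,0],[0,1.3,0,0,0,0]]'
```

```text
t: 10.15
eef_pos: [0.555, 0.2146, 0.0207]
ee_rot: [-3.134, -0.009, 3.079]
force: [1.7, -8.3, -3.9]
width: 0.0234
t: 10.35
eef_pos: [0.5547, 0.2146, 0.0202]
ee_rot: [-3.13, -0.011, 3.08]
force: [3.5, -8.9, -2.9]
width: 0.0237
t: 10.55
eef_pos: [0.5544, 0.2147, 0.0197]
ee_rot: [-3.126, -0.012, 3.081]
force: [3.7, -8.6, -4.1]
width: 0.0236
```

```bash
python3 -m jog '[[0,1.7,0.5,0,0,0],[0,1.7,0.5,0,0,0]]'; python3 -m jog '[[0,1.7,0.5,0,0,0],[0,1.7,0.5,0,0,0],[0,1.7,0.5,0,0,0]]'
```

```text
t: 10.75
eef_pos: [0.5539, 0.215, 0.0198]
ee_rot: [-3.121, -0.014, 3.082]
force: [2.7, -10.6, -5.3]
width: 0.024
t: 11.05
eef_pos: [0.553, 0.2151, 0.0194]
ee_rot: [-3.114, -0.018, 3.084]
force: [3.5, -10.4, -6.3]
width: 0.0235
```

```bash
python3 -m jog '[[0,-3,1,0,0,0],[0,-3,1,0,0,0],[0,0,1,0,0,0]]'; python3 - <<'E'
from h import *
im=eyes.grab_frame('top');print(status.get_state()['force'])
cv2.imwrite('pics/c5.png',cv2.resize(im[150:240,195:295],None,fx=6,fy=6,interpolation=2))
E
```

```text
t: 11.35
eef_pos: [0.5539, 0.21, 0.0226]
ee_rot: [-3.116, -0.016, 3.083]
force: [0.3, 0.9, -2.1]
width: 0.0236
[ 0.1026632   0.30077412 -1.43613173]
```

View pics/c5.png

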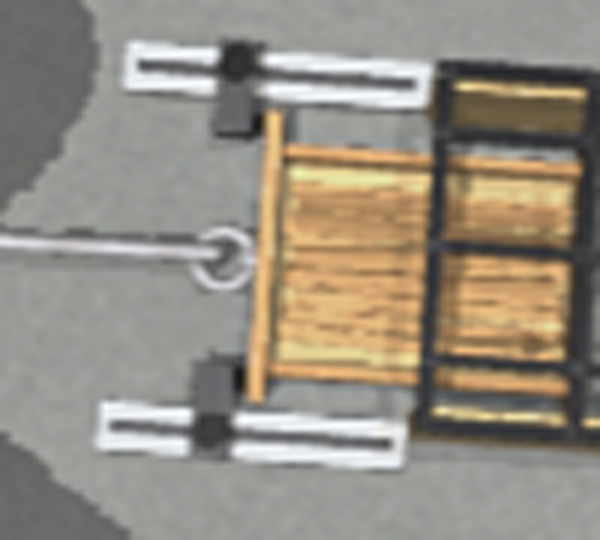

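The load is off and the rod end sits about mid-ring at (220,255). Now I'll lift it straight out.

```bash
python3 -m jog '[[0,0,5,0,0,0],[0,0,6,0,0,0]]'; python3 -m jog '[[0,0,8,0,0,0],[0,0,8,0,0,0],[0,0,8,0,0,0],[0,0,0,0,0,0]]'
```

```text
t: 11.6
eef_pos: [0.5539, 0.2109, 0.0342]
ee_rot: [-3.117, -0.016, 3.083]
force: [0.3, -0.4, -2.1]
width: 0.0233
t: 12.0
eef_pos: [0.555, 0.2121, 0.0626]
ee_rot: [-3.119, -0.013, 3.084]
force: [0.6, -0.0, -1.8]
width: 0.0235
```

```bash
python3 -m jog '[[1,20,0,0.022,-0.013,0],[1,25,0,0,0,0],[1,25,0,0,0,0],[0,20,0,0,0,0],[0,0,-10,0,0,0],[0,0,-10,0,0,0],[0,0,-8,0,0,0],[0,0,-6,0,0,0],[0,0,0,0,0,0]]'; python3 -m jog '[[0,0,-3,0,0,0],[0,0,-3,0,0,0]]'
```

```text
t: 12.9
eef_pos: [0.5565, 0.307, 0.0253]
ee_rot: [3.138, -0.001, 3.083]
force: [-1.3, 0.8, -2.0]
width: 0.0235
t: 13.1
eef_pos: [0.5569, 0.3063, 0.0192]
ee_rot: [3.138, -0.001, 3.082]
force: [-0.4, -0.4, -2.2]
width: 0.024
```

```bash
python3 -m jog '[[0,0,-1.5,0,0,0],[0,0,-1.5,0,0,0]]'; python3 -m jog '[[0,0,-1,0,0,0],[0,0,-1,0,0,0]]'
```

```text
t: 13.3
eef_pos: [0.5571, 0.3061, 0.0175]
ee_rot: [3.138, -0.0, 3.082]
force: [-9.1, -2.3, 21.1]
width: 0.0235
t: 13.5
eef_pos: [0.5572, 0.3061, 0.0175]
ee_rot: [3.137, 0.0, 3.082]
force: [-3.7, -0.6, 6.8]
width: 0.0235
```

The handle is on the bench (contact felt at TCP z of 17.5 mm). I'll release it, retreat and look.

```bash
python3 -m jog '[[0,0,0,0,0,0],[0,0,0,0,0,0],[0,0,0,0,0,0],[0,0,0,0,0,0],[0,0,0,0,0,0],[0,0,0,0,0,0],[0,0,0,0,0,0],[0,0,0,0,0,0],[0,0,0,0,0,0],[0,0,0,0,0,0]]' 0.8; python3 -m jog '[[0,0,8,0,0,0],[0,0,15,0,0,0],[0,0,25,0,0,0],[0,0,35,0,0,0],[0,30,35,0,0,0],[-30,40,20,0,0,0],[-30,40,0,0,0,0],[-30,40,0,0,0,0],[-30,40,0,0,0,0],[0,0,0,0,0,0]]'
python3 - <<'E'
from h import *
im=eyes.grab_frame('top');im2=eyes.grab_frame('scene')
cv2.imwrite('pics/f.png',np.vstack([cv2.resize(im[90:250,60:320],(800,492),interpolation=2)]))
cv2.imwrite('pics/fs.png',cv2.resize(im2[110:260,160:380],(792,540),interpolation=2))
E
```

```text
t: 14.5
eef_pos: [0.5585, 0.3069, 0.0182]
ee_rot: [3.135, 0.003, 3.082]
force: [-0.3, 0.2, -0.2]
width: 0.0699
t: 15.5
eef_pos: [0.4374, 0.4973, 0.1677]
ee_rot: [3.13, 0.004, 3.077]
force: [0.4, -0.1, 0.5]
width: 0.0697
```

View pics/f.png

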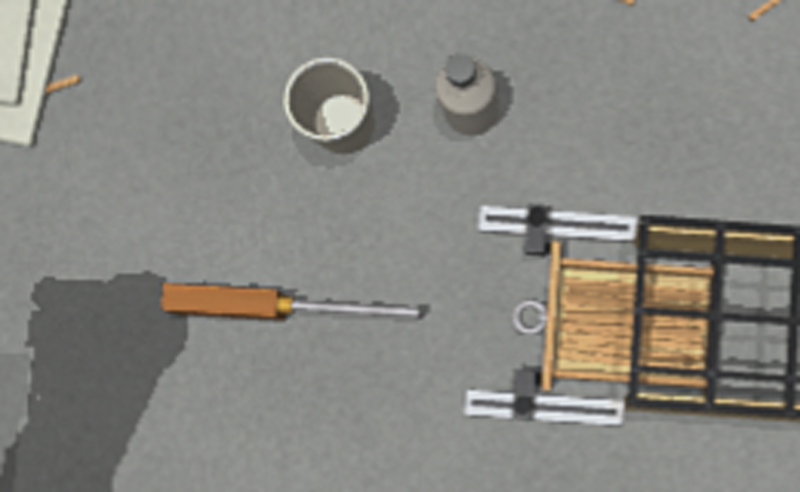

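View pics/fs.png

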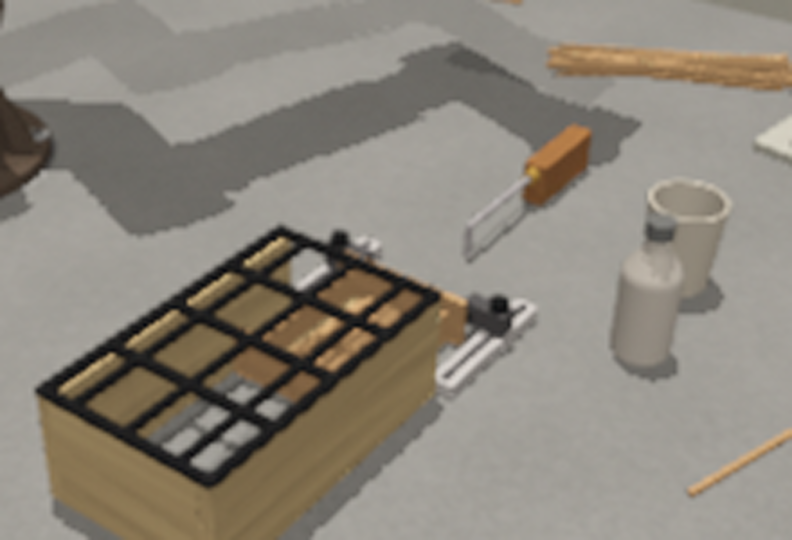

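The tray is out against the stops with its ring at about (529,317). The hook tool stands on the bench with its end at about (423,311), roughly 90 mm from the ring. The pot and bottle have not moved, so I'll hand in.

```bash
python3 -c "
from station import workorder
print(workorder.job_done())"
```

```text
the job is handed in; nothing more can be done
None
```

I picked up the hook, lowered its end into the tray's ring, and drew the tray out slowly (drag about 2–3 N) until its front met both stops. I then unhooked it and set the tool down on the bench, and handed the job in at about 15.6 s.

- **Pull on the stops:** I held about 8–11 N at the wrist for roughly 0.9 s. With the drag taken off, that should be about 5–8 N on the stops, but I did not measure the stops directly. An earlier hold had relaxed to about 5 N, which could have left too little on the stops, so I pulled again.
- **Final view:** The tray is against the stops with its ring roughly 85–90 mm outside the mouth. The hook tool stands on the bench with its end about 90 mm from the ring. The pot and bottle look undisturbed. The tape was outside the final crops, but the arm never went near it.
- **What was off:** The hand tilted by about 0.03 rad during the pull, and I straightened it before setting the tool down. The set-down touched the bench with a brief force of about 21 N.

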